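# Put the drill clamping set back in its kit tray

## Robot

A 6-joint arm with a two-finger parallel gripper is mounted at the origin on the work surface. World frame = base frame: x ahead of the robot, y to its left, z up, the work surface at z = 0. Lengths are in mm, angles in rad, forces in N, time in s.
With the tool pointing down it reaches from about 400 to 825 mm from the base axis. Payload 7 kg.
Tool frame: the origin (TCP) lies between the finger pads; the fingertips stand 11 mm ahead of it and the grasp point (between the pads) lies 8 mm behind it; z points along the fingers, x is the direction in which the jaws open and shut, and the axes are right-handed (so a half turn about z gives the same grasp; the last joint's range is limited). The gripper opens to 88 mm and grips with 3 to 60 N. Pads are 19 mm wide; open, the fingers measure 130 mm over their backs; the gripper's body (78 mm by 193 mm) begins 47 mm behind the grasp point.
Start: joints at [-0.985, 0.359, 0.012, 0, -1.224, -0.288], TCP at [198.03, -645.275, 237.561] pointing down, gripper open.
Joint ranges: [-3.07, 3.07], [-1.43, 2.12], [-1.02, 1.25], [-3.03, 1.67], [-3.05, -0], [-3.03, 3.03]. Speed limits (rad/s): [2.39, 2.39, 3.01, 3.14, 3.14, 3.14].

## Interface

Orientations are given as a unit quaternion [w, x, y, z].
In Python, from workcell import robot, optics, spotter gives the robot as it stands. The module is installed in compiled form; this text tells all that it offers.
- The arm moves only by the tool servo_tool, never from a script. Its argument "targets" is one flat list of numbers, 4 for each row, row after row: the shift along the tool's x, y, z in mm, then the turn about the tool's z in degrees. A call has exactly 8 rows; each row shifts and turns the pose as measured when the row begins, along the tool's axes as they then stand; what a row does not reach is not made up. A row lasts 1/8 s, in which the tool goes at most 62.5 mm and 10.7 degrees, less where a joint would pass 70% of its speed; a pose out of reach is approached as far as the arm can. A call is refused whole if a number of a shift passes 62.5 or a number of a turn 10.7, either way. A call with a gripper value outside its range is refused whole. "grip" is the finger opening in mm, from 0 to 87.6, set as the call begins (left out, the last holds). The fingers move at their own pace and stop on an object; "squeeze" is the grip in N (left out, the last holds). Time passes only in rows, so rows that do not move let the fingers close, or fill a call up. It gives the time, the measured TCP pose, the force and the opening at its end, in the units of the state.
- robot.state(): the state, without advancing time (a new reading comes with each control period).
- optics.snapshot(name): name is "scene" or "top" or "wrist"; returns (picture, depth): 420x560x3 uint8, red, green, blue; 420x560 float32, mm along the optical axis (not along the pixel's ray), 0 where there is no reading.
- optics.calibration(name): a dict with "fx", "fy", "cx", "cy" (pixels), "xyz" and "attitude" of the camera in the world; the wrist camera has in their place "T_tool_cam" (4x4, takes a point from camera to tool coordinates, whose origin is the TCP and whose axes are the tool frame's). Camera axes: x right, y down, z forward; pixel columns grow to the right and rows downward; lengths in mm; the calibration is good to about 2 mm. A picture is of the moment at which its call begins: read the wrist's pose just before it. calibration takes no time and is no camera call.
- robot.job_done(): hands the job in, once; it reports no verdict.
Trained networks look in the newest picture that a camera, given by its name, has taken for a name from the list of things; names that differ only in an ending like _2 or _b are one class to them, and where a whole thing is asked for, a point or a joint stands for the part that bears it (a point fixed in the world has none). Each returns a list of dicts, best first, with "p" (0 to 1); they miss things now and then, are a little off and sometimes report something else, mostly with a low value. They report only what shows in the picture. A call takes as long as a camera call.
- spotter.trace(camera, label): "region" (420x560 bool, what is visible of it) and "bbox" ([left, top, width, height] in pixels, round what is visible of it).
The state is a dict: "time": time; "joint_pos": joint angles; "joint_velocities": joint speeds; "effort": joint torques, N m; "position": TCP position; "eef_rot": TCP orientation; "wrist_force": force on the tool from outside, world axes, zero at the start; "ft_torque": the same for the moment, N m; "width": opening from 0.0 (shut) to 1.0 (fully open).
Only numpy, scipy, OpenCV 4.12 (cv2) and the standard library are available. Lean on these libraries where they do the work, as an engineer would, in place of code of your own. Each camera call takes 0.05 s, during which the arm holds its last target.

## Task

Put the drill's clamping set away in the grey kit tray: the strap clamp, the V-block, the step block and the hexagon nut, each lying flat on the floor of the recess that has its outline, the same way up as now. The plain block and the round collar do not belong to the set: leave them where they are.

Things in the scene. Friction and masses are not known exactly. Their poses are not given: they have to be found in the camera images.
- strap_mid (a point): Strap clamp: flat bar with a long slot through it from above, 26 mm (x) by 84 mm (y), 22 mm high. Bare steel, loose on the bench, standing upright. This point is its centre, half-way up; z up, y along the bar. About 0.25 kg.
- vblock_mid (a point): V-block: 50 by 50 mm, 38 mm high, with a V groove 35 mm wide along the whole top; the groove runs along y, the two faces across x are full plane sides. Bare steel, loose on the bench, standing upright. This point is its centre, half-way up; z up, y along the groove. About 0.5 kg.
- stepblock_mid (a point): Step block: a little staircase of four steps, 34 mm wide (x), 56 mm long (y), 42 mm high at its tall end (+y); steps 12, 22, 32 and 42 mm high, each 14 mm long; the sides across x are plane. Bare steel, loose on the bench, standing upright. This point is its centre, half-way up; z up, y up the stairs; the point is the centre of the outline, 21 mm up. About 0.3 kg.
- nut_mid (a point): Big hexagon nut with a round bore: 50 mm across flats, 58 mm across corners, 28 mm high, bore 30 mm. Bare steel, loose on the bench, standing upright. This point is its centre, half-way up; z up, two of its flats face +x and -x. About 0.25 kg.
- plainblock_mid (a point): Look-alike of the V-block: plain block without groove, 50 by 50 mm, 38 mm high. Not part of the kit. Bare steel, loose on the bench, standing upright. This point is its centre, half-way up; z up, x and y along its sides.
- collar_mid (a point): Look-alike of the nut: round collar, 54 mm outside diameter, bore 30 mm, 28 mm high. Not part of the kit. Bare steel, loose on the bench, standing upright. This point is its centre, half-way up; z up, x and y across it.
- recess_long: Long narrow recess, for the strap clamp: inside 46 mm (x) by 104 mm (y). Origin: centre of its underside (6 mm above the bench), z up; its floor is 2 mm above the origin, its rim (3 mm wide) 7 mm above it. Fixed in a flat grey tray, 200 x 240 mm, with all four recesses, two by two, 95 mm apart along x and 114 mm along y, any recess in any spot.
- recess_square: Square recess, for the V-block: inside 70 by 70 mm. Origin: centre of its underside (6 mm above the bench), z up; its floor is 2 mm above the origin, its rim (3 mm wide) 7 mm above it. Fixed in a flat grey tray, 200 x 240 mm, with all four recesses, two by two, 95 mm apart along x and 114 mm along y, any recess in any spot.
- recess_short: Short oblong recess, for the step block: inside 54 mm (x) by 76 mm (y). Origin: centre of its underside (6 mm above the bench), z up; its floor is 2 mm above the origin, its rim (3 mm wide) 7 mm above it. Fixed in a flat grey tray, 200 x 240 mm, with all four recesses, two by two, 95 mm apart along x and 114 mm along y, any recess in any spot.
- recess_hex: Hexagonal recess, for the hexagon nut: inside 74 mm across flats, two flats facing +x and -x. Origin: centre of its underside (6 mm above the bench), z up; its floor is 2 mm above the origin, its rim (3 mm wide) 7 mm above it. Fixed in a flat grey tray, 200 x 240 mm, with all four recesses, two by two, 95 mm apart along x and 114 mm along y, any recess in any spot.

How it is judged (in metres and radians):
At the end, for the whole second after the job is handed in: Each of the four parts is at rest, flat (within 0.12 rad, same way up) on the floor of its own recess (height within 3 mm), its centre within 15 mm of the recess's centre; the plain block and the collar are within 20 mm of where they began (horizontal distance between strap_mid and recess_long below 0.015 m and z of strap_mid in the frame of recess_long between 0.01 and 0.016 m and angle between each of strap_mid, vblock_mid, stepblock_mid, nut_mid's own z axis and vertical below 0.12 rad and linear speed of each of strap, vblock, stepblock, nut below 0.02 m/s and horizontal distance between vblock_mid and recess_square below 0.015 m and z of vblock_mid in the frame of recess_square between 0.018 and 0.024 m and horizontal distance between stepblock_mid and recess_short below 0.015 m and z of stepblock_mid in the frame of recess_short between 0.02 and 0.026 m and horizontal distance between nut_mid and recess_hex below 0.015 m and z of nut_mid in the frame of recess_hex between 0.013 and 0.019 m and distance of each of plainblock_mid, collar_mid from where it was at the start of the episode below 0.02 m); the robot touches nothing.
It fails at once if the plain block is moved from its place (over 20 mm) (distance of plainblock_mid from where it was at the start of the episode above 0.02 m).
It fails at once if the round collar is moved from its place (over 20 mm) (distance of collar_mid from where it was at the start of the episode above 0.02 m).
It also fails if it takes over 90 s, if anything falls off the work surface, if the arm or the gripper's body presses on something with over 40 N, if the wrist force passes 120 N, or if a joint passes its speed limit or range.

## Working session

There is one attempt and no reset: what is moved stays moved. The work goes in short steps, Python scripts to look and compute and a tool call to move; the robot and the scene stay as the last step left them, time stands still between calls to the robot, and variables do not carry over. Pictures are saved under pics/ and viewed, and the job is handed in when it is done.

Besides the shell and the picture viewer there is one more tool, called as a command line: name --argument value ..., lists and objects as JSON in quotes. servo_tool: Moves the arm, as the interface text tells. Its arguments: {"type":"object","properties":{"targets":{"type":"array","items":{"type":"number"}},"grip":{"type":"number"},"squeeze":{"type":"number"}},"required":["targets"]}

```bash
mkdir -p pics; ls
python3 - <<'E'
from workcell import robot, optics, spotter
import cv2, numpy as np
s=robot.state(); print(s)
for n in ("top","scene"):
    p,d=optics.snapshot(n); cv2.imwrite(f"pics/{n}0.png",p[...,::-1]); np.savez(f"{n}0.npz",p=p,d=d)
    print(n,optics.calibration(n))
print(optics.calibration("wrist"))
E
```

```text
pics
{'time': 0.0, 'joint_pos': array([-9.84914658e-01,  3.59406102e-01,  1.10374239e-02, -3.46711923e-04,
       -1.22409549e+00, -2.88047977e-01]), 'joint_velocities': array([ 1.08031045e-03,  1.51864464e-03,  2.74910473e-04,  5.32519720e-04,
       -6.52474413e-05, -2.37778141e-04]), 'effort': array([ 2.99754516e-03, -5.82716417e+01,  2.93052417e+01,  6.99702457e+00,
        6.89351640e-03, -1.69596965e-04]), 'position': array([ 197.87575265, -644.84217375,  236.60153597]), 'eef_rot': array([-7.28157837e-04,  5.94416695e-01,  8.04156745e-01,  4.37918794e-04]), 'wrist_force': array([-0.34526494, -0.48150685,  0.16703122]), 'ft_torque': array([ 0.04163306, -0.03427326, -0.01733133]), 'width': 0.9986554394216121}
top {'fx': 400.3122755057696, 'fy': 400.3122755057696, 'cx': 278.0393016552438, 'cy': 216.08328869125313, 'xyz': array([460.28928262,   9.86368312, 954.13636745]), 'attitude': array([ 0.02754274, -0.69636034,  0.71600365, -0.04077309])}
scene {'fx': 417.6615421740905, 'fy': 417.6615421740905, 'cx': 280.26310293253425, 'cy': 216.2043013595397, 'xyz': array([ 834.36954698, -395.37880643,  753.48184688]), 'attitude': array([-0.28366193,  0.90339648,  0.30834543, -0.09128963])}
{'fx': 291.70927643474243, 'fy': 291.70927643474243, 'cx': 279.5234212445808, 'cy': 210.90526031400518, 'T_tool_cam': array([[ 9.99998982e-01,  6.33190817e-04, -1.27844152e-03,
        -3.89829724e-01],
       [-3.01649564e-04,  9.69693978e-01,  2.44322528e-01,
        -6.64778927e+01],
       [ 1.39439983e-03, -2.44321894e-01,  9.69693182e-01,
        -1.47985138e+02],
       [ 0.00000000e+00,  0.00000000e+00,  0.00000000e+00,
         1.00000000e+00]])}
```

View pics/top0.png

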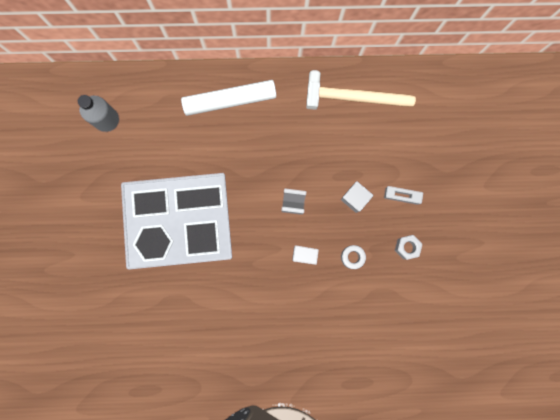

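View pics/scene0.png

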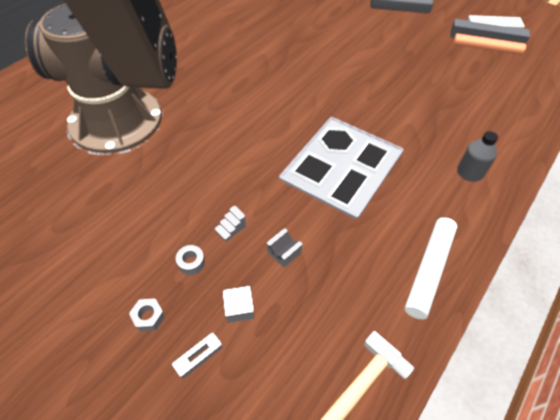

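```bash
cat > h.py <<'E'
import numpy as np, cv2
from scipy.spatial.transform import Rotation as R
from workcell import robot, optics, spotter
def q2R(q): return R.from_quat([q[1],q[2],q[3],q[0]]).as_matrix()
def camT(name, st=None):
    c=optics.calibration(name)
    if name=="wrist":
        st=st or robot.state(); T=np.eye(4); T[:3,:3]=q2R(st["eef_rot"]); T[:3,3]=st["position"]
        return c, T@c["T_tool_cam"]
    T=np.eye(4); T[:3,:3]=q2R(c["attitude"]); T[:3,3]=c["xyz"]; return c,T
def cloud(d,c,T):
    v,u=np.indices(d.shape); P=np.stack([(u-c["cx"])/c["fx"]*d,(v-c["cy"])/c["fy"]*d,d],-1)
    return P@T[:3,:3].T+T[:3,3]
def pix2plane(u,v,c,T,z):
    r=T[:3,:3]@np.array([(u-c["cx"])/c["fx"],(v-c["cy"])/c["fy"],1.]); t=(z-T[2,3])/r[2]; return T[:3,3]+t*r
E
python3 - <<'E'
from h import *
p,d=optics.snapshot("top"); np.savez("top1.npz",p=p,d=d)
c,T=camT("top"); W=cloud(d,c,T)
print("bench z", np.median(W[300:380,100:200,2]), np.median(W[300:380,400:500,2]), np.median(W[100:160,350:450,2]))
reg={}
for l in ["strap_mid","vblock_mid","stepblock_mid","nut_mid","plainblock_mid","collar_mid","recess_long","recess_square","recess_short","recess_hex"]:
    for i,o in enumerate(spotter.trace("top",l)[:3]):
        m=o["region"]; ys,xs=np.nonzero(m)
        P=W[m&(d>0)]; 
        zt=np.percentile(P[:,2],90)
        cs=cv2.findContours(m.astype(np.uint8),0,1)[0]; k=max(cs,key=len); rr=cv2.minAreaRect(k)
        print(l,round(o["p"],2),o["bbox"],"z10/50/90",np.percentile(P[:,2],[10,50,90]).round(),"xyz",P.mean(0).round(1),"rect",np.round(rr[0],1),np.round(rr[1],1),round(rr[2],1))
        if i==0: reg[l]=m
np.savez("reg.npz",**reg)
v=cv2.resize(p[150:290,100:450][...,::-1],None,fx=2.28,fy=2.28*1.5 if 0 else 2.28,interpolation=cv2.INTER_CUBIC); cv2.imwrite("pics/topzoom.png",v)
E
```

```text
bench z 0.9382080798433776 1.422713796657888 1.442816680659405
strap_mid 0.88 [387.2, 188.3, 31.5, 14.5] z10/50/90 [ 9. 23. 25.] xyz [ 591.9 -305.6   20. ] rect [403.  195.7] [37.1 12.4] 11.3
vblock_mid 0.67 [285.4, 190.4, 18.6, 23.9] z10/50/90 [23. 33. 40.] xyz [581.7 -45.9  31.9] rect [293.7 201.8] [21.7 23.2] 7.1
stepblock_mid 0.72 [291.9, 243.4, 25.0, 20.6] z10/50/90 [13. 30. 44.] xyz [457.8 -69.4  28.7] rect [305.3 255. ] [23.7 14.7] 8.7
nut_mid 0.75 [396.9, 233.5, 27.5, 25.7] z10/50/90 [ 2. 28. 31.] xyz [ 468.3 -311.4   21.4] rect [408.4 247.7] [23.7 26.9] 71.6
plainblock_mid 0.83 [336.5, 181.3, 36.3, 32.4] z10/50/90 [16. 39. 41.] xyz [ 587.8 -192.3   34.8] rect [356.8 197.4] [23.1 25.6] 40.6
collar_mid 0.72 [293.9, 244.1, 20.7, 20.8] z10/50/90 [13. 30. 44.] xyz [457.7 -68.7  28.6] rect [305.1 255.1] [23.8 14.4] 8.7
collar_mid 0.67 [339.7, 246.5, 26.8, 21.6] z10/50/90 [12. 29. 31.] xyz [ 450.3 -180.3   25.5] rect [353. 257.] [22. 24.] 90.0
collar_mid 0.49 [137.3, 227.8, 37.3, 34.6] z10/50/90 [ 7.  9. 13.] xyz [495.8 285.2   9.7] rect [152.8 243.4] [34.  37.6] 26.6
recess_long 0.62 [174.1, 185.2, 50.1, 26.4] z10/50/90 [ 7.  9. 14.] xyz [599.6 178.2   9.6] rect [198.7 197.8] [24.5 48.3] 82.4
recess_square 0.78 [185.7, 218.9, 33.8, 36.6] z10/50/90 [ 7.  9. 13.] xyz [503.4 171.2   9.8] rect [202.2 238.7] [32.3 34. ] 87.1
recess_short 0.96 [132.3, 190.8, 39.7, 27.4] z10/50/90 [ 7.  9. 13.] xyz [590.5 292.    9.7] rect [150.3 203. ] [25.4 35.7] 84.8
recess_hex 0.98 [135.2, 226.5, 40.9, 35.8] z10/50/90 [ 7.  9. 13.] xyz [496.1 285.5   9.7] rect [152.8 243.4] [34.  37.6] 26.6
recess_hex 0.57 [175.8, 184.1, 49.3, 30.0] z10/50/90 [ 7.  9. 13.] xyz [598.3 178.4   9.6] rect [198.6 198.4] [21.9 46.9] 84.8
```

View pics/topzoom.png

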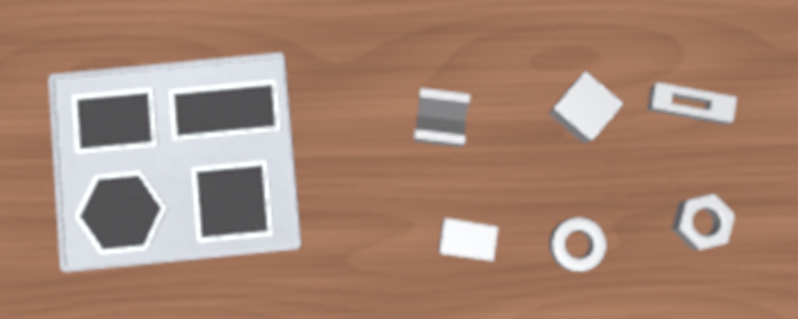

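```bash
cat >> h.py <<'E'
def plan(tgt, yawdeg, st=None, n=8, maxmm=55, rnd=1):
    """rows to take TCP to tgt (mm) with tool-x heading yawdeg; prints calls"""
    st=st or robot.state(); M=q2R(st["eef_rot"]); p=np.array(st["position"])
    yaw0=np.degrees(np.arctan2(M[1,0],M[0,0])); dy=(yawdeg-yaw0+180)%360-180
    D=np.array(tgt)-p
    k=int(np.ceil(max(np.linalg.norm(D)/maxmm,abs(dy)/9.5,1)))
    k=max(k,n)
    rows=[]
    for i in range(k):
        a=-dy/k  # tool z down
        Rr=M@R.from_euler('z',a*i,degrees=True).as_matrix()
        rows.append(list(np.round(Rr.T@(D/k),rnd))+[round(a,1)])
    while len(rows)%8: rows.append([0,0,0,0])
    print("pos",p.round(1),"yaw",round(yaw0,1),"tilt",np.degrees(np.arccos(-M[2,2])).round(2),"D",D.round(1),"dyaw",round(dy,1))
    for j in range(0,len(rows),8): print([float(x) for r in rows[j:j+8] for x in r])
E
python3 - <<'E'
from h import *
plan([490,-260,260],180)
E
```

```text
pos [ 198.1 -645.3  237.6] yaw 107.1 tilt 0.0 D [291.9 385.3  22.4] dyaw 72.9
[31.4, 43.6, -2.5, -8.1, 25.0, 47.6, -2.5, -8.1, 18.0, 50.6, -2.5, -8.1, 10.7, 52.6, -2.5, -8.1, 3.2, 53.6, -2.5, -8.1, -4.4, 53.5, -2.5, -8.1, -11.9, 52.4, -2.5, -8.1, -19.2, 50.2, -2.5, -8.1]
[-26.1, 47.0, -2.5, -8.1, 0.0, 0.0, 0.0, 0.0, 0.0, 0.0, 0.0, 0.0, 0.0, 0.0, 0.0, 0.0, 0.0, 0.0, 0.0, 0.0, 0.0, 0.0, 0.0, 0.0, 0.0, 0.0, 0.0, 0.0, 0.0, 0.0, 0.0, 0.0]
```

servo_tool --targets '[31,44,-2.5,-8,25,48,-2.5,-8,18,51,-2.5,-8,11,53,-2.5,-8,3,54,-2.5,-8,-4,54,-2.5,-8,-12,52,-2.5,-8,-19,50,-2.5,-8]'

```text
time: 1.65
position: [461.8, -292.6, 258.2]
eef_rot: [0.001, 0.063, 0.998, -0.0]
wrist_force: [0.9, 0.1, 0.0]
width: 0.999
```

Run:
```python
from h import *
s=robot.state(); print(s["joint_velocities"].round(3),s["time"])
p,d=optics.snapshot("wrist"); s=robot.state(); p,d=optics.snapshot("wrist"); print(s["joint_velocities"].round(3), s["position"])
c,T=camT("wrist",s); np.savez("w1.npz",p=p,d=d,T=T); cv2.imwrite("pics/w1.png",p[...,::-1])
print(T.round(2))
plan([490,-260,260],180)
```

```text
[ 0.806 -0.002  0.05   0.005 -0.045  0.348] 1.65
[-0.075  0.006 -0.001  0.01   0.005 -0.063] [ 465.10506467 -289.11898     258.4773666 ]
[[-9.9000e-01  1.1000e-01  3.0000e-02  4.5609e+02]
 [ 1.2000e-01  9.6000e-01  2.4000e-01 -3.5478e+02]
 [-0.0000e+00  2.4000e-01 -9.7000e-01  4.0645e+02]
 [ 0.0000e+00  0.0000e+00  0.0000e+00  1.0000e+00]]
pos [ 463.6 -290.9  258.3] yaw 173.0 tilt 0.17 D [26.4 30.9  1.7] dyaw 7.0
[-2.8, 4.2, -0.2, -0.9, -2.9, 4.2, -0.2, -0.9, -2.9, 4.2, -0.2, -0.9, -3.0, 4.1, -0.2, -0.9, -3.1, 4.1, -0.2, -0.9, -3.1, 4.0, -0.2, -0.9, -3.2, 4.0, -0.2, -0.9, -3.2, 3.9, -0.2, -0.9]
```

View pics/w1.png

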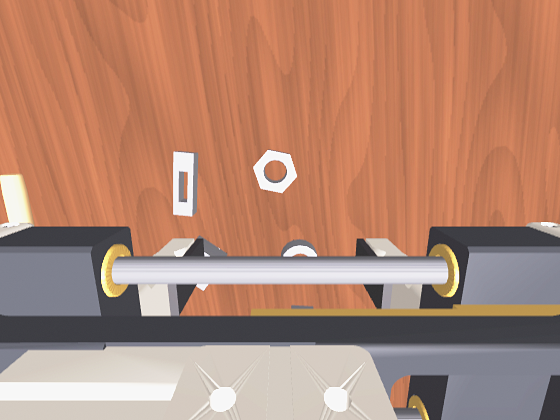

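```bash
cat >> h.py <<'E'
def topfit(d,c,T,approx,ztop,rad=60,tol=4):
    """fit top face of an object near approx (x,y) at height ztop; returns outline rect in world xy"""
    W=cloud(d,c,T); m=(d>0)&(abs(W[...,2]-ztop)<tol)&(np.hypot(W[...,0]-approx[0],W[...,1]-approx[1])<rad)
    m=m.astype(np.uint8); n,lab,stt,cen=cv2.connectedComponentsWithStats(m,connectivity=8)
    pts=W[m>0][:,:2].astype(np.float32)
    r=cv2.minAreaRect(pts)
    return dict(n=len(pts),cen=np.round(r[0],1),size=np.round(r[1],1),ang=round(r[2],1),mean=pts.mean(0).round(1),z=float(np.median(W[m>0][:,2]).round(1))),pts
def hexfit(pts):
    # yaw of flats normal by min width over angle (mod 60)
    best=[]
    for a in np.arange(0,60,.5):
        w=0; 
        for k in range(3):
            n=np.array([np.cos(np.radians(a+60*k)),np.sin(np.radians(a+60*k))]); q=pts@n; w+=q.max()-q.min()
        best.append((w/3,a))
    w,a=min(best); c=[]
    cen=np.zeros(2); A=[];b=[]
    for k in range(3):
        n=np.array([np.cos(np.radians(a+60*k)),np.sin(np.radians(a+60*k))]); q=pts@n; A.append(n); b.append((q.max()+q.min())/2)
    return w,a,np.linalg.lstsq(np.array(A),np.array(b),rcond=None)[0]
E
python3 - <<'E'
from h import *
f=np.load("w1.npz"); c=optics.calibration("wrist")
W=cloud(f["d"],c,f["T"]); print("bench", np.median(W[60:120,300:500,2]),np.median(W[100:200,340:500,2]))
r,pts=topfit(f["d"],c,f["T"],(590,-306),23); print("strap w",r)
r,pts=topfit(f["d"],c,f["T"],(468,-311),29); print("nut w",r,hexfit(pts))
f=np.load("top1.npz"); c,T=camT("top"); d=f["d"]
for n,a,z in [("strap",(590,-306),23.5),("nut",(468,-311),29.5),("plain",(588,-192),39.5),("collar",(450,-180),29.5),("vblock",(582,-46),39.5)]:
    r,pts=topfit(d,c,T,a,z); print(n,r, hexfit(pts) if n=="nut" else "")
for z in (13.5,23.5,33.5,43.5):
    r,pts=topfit(d,c,T,(458,-69),z); print("step",z,r)
E
```

```text
bench 0.7799571792631355 0.6476825457151278
strap w {'n': 1044, 'cen': array([ 592.2, -310.7]), 'size': array([84.1, 26.9]), 'ang': 78.0, 'mean': array([ 591.7, -312.7], dtype=float32), 'z': 22.5}
nut w {'n': 898, 'cen': array([ 468.6, -314.5]), 'size': array([49.9, 56. ]), 'ang': 11.4, 'mean': array([ 468.6, -314.6], dtype=float32), 'z': 28.6} (np.float64(49.96488720842661), np.float64(11.5), array([ 468.61817635, -314.27898398]))
strap {'n': 309, 'cen': array([ 592.3, -308.4]), 'size': array([83.7, 27. ]), 'ang': 77.9, 'mean': array([ 592.1, -309.1], dtype=float32), 'z': 23.3} 
nut {'n': 279, 'cen': array([ 468.8, -311.5]), 'size': array([49.9, 54.4]), 'ang': 11.3, 'mean': array([ 468.6, -312.3], dtype=float32), 'z': 29.3} (np.float64(50.14993629705335), np.float64(12.0), array([ 468.60496814, -312.30575924]))
plain {'n': 452, 'cen': array([ 589.5, -195.5]), 'size': array([50.1, 50. ]), 'ang': 47.6, 'mean': array([ 589.2, -194.9], dtype=float32), 'z': 39.2} 
collar {'n': 287, 'cen': array([ 450.3, -181.3]), 'size': array([51.9, 50.7]), 'ang': 88.2, 'mean': array([ 449.8, -181.5], dtype=float32), 'z': 29.2} 
vblock {'n': 205, 'cen': array([583. , -45.8]), 'size': array([48.4, 49.9]), 'ang': 81.1, 'mean': array([583., -46.], dtype=float32), 'z': 38.6} 
step 13.5 {'n': 79, 'cen': array([457.8, -70.4]), 'size': array([56. , 33.5]), 'ang': 79.7, 'mean': array([453.8, -90.1], dtype=float32), 'z': 12.9}
step 23.5 {'n': 80, 'cen': array([460. , -64.8]), 'size': array([41.1, 33. ]), 'ang': 74.4, 'mean': array([456.5, -77.4], dtype=float32), 'z': 22.8}
step 33.5 {'n': 88, 'cen': array([459.9, -56.6]), 'size': array([28.1, 33.3]), 'ang': 80.0, 'mean': array([458.7, -63.1], dtype=float32), 'z': 33.4}
step 43.5 {'n': 88, 'cen': array([461.1, -49.5]), 'size': array([14. , 33.2]), 'ang': 80.1, 'mean': array([460.9, -49.5], dtype=float32), 'z': 43.2}
```

Run:
```python
from h import *
plan([592.2,-309.7,60],168,n=7)
```

```text
pos [ 463.6 -290.9  258.3] yaw 173.0 tilt 0.17 D [ 128.6  -18.8 -198.3] dyaw -5.0
[-18.5, -0.4, 28.4, 0.7, -18.5, -0.2, 28.4, 0.7, -18.5, 0.1, 28.4, 0.7, -18.5, 0.3, 28.4, 0.7, -18.5, 0.5, 28.4, 0.7, -18.5, 0.7, 28.4, 0.7, -18.5, 1.0, 28.4, 0.7, 0.0, 0.0, 0.0, 0.0]
```

servo_tool --targets '[-21,-0.4,32,0.8,-21,-0.2,32,0.8,-21,0,32,0.8,-21,0.3,32,0.8,-21,0.5,32,0.8,-21,0.9,32,0.8,-3,0.5,6,0.2,0,0,0,0]' --grip 60 --squeeze 30

```text
time: 2.75
position: [597.1, -311.8, 58.1]
eef_rot: [0.004, 0.107, 0.994, -0.001]
wrist_force: [0.3, 0.4, 0.4]
width: 0.685
```

Run:
```python
from h import *
print(robot.state()["joint_velocities"].round(3))
plan([592.2,-309.7,19],168,n=5)
```

```text
[-0.003  0.004  0.001 -0.001 -0.001 -0.   ]
pos [ 597.1 -311.8   58.1] yaw 167.7 tilt 0.47 D [ -4.9   2.1 -39.1] dyaw 0.3
[1.1, 0.2, 7.8, -0.1, 1.1, 0.2, 7.8, -0.1, 1.1, 0.2, 7.8, -0.1, 1.1, 0.2, 7.8, -0.1, 1.1, 0.2, 7.8, -0.1, 0.0, 0.0, 0.0, 0.0, 0.0, 0.0, 0.0, 0.0, 0.0, 0.0, 0.0, 0.0]
```

servo_tool --targets '[1.1,0.2,9,0,1.1,0.2,9,0,1.1,0.2,9,0,1.1,0.3,9,0,0.5,0.3,3,0,0,0,0,0,0,0,0,0,0,0,0,0]'

```text
time: 3.75
position: [593.0, -310.0, 20.7]
eef_rot: [0.007, 0.107, 0.994, -0.001]
wrist_force: [-0.1, 0.4, 0.6]
width: 0.684
```

servo_tool --targets '[0,0,0,0,0,0,0,0,0,0,0,0,0,0,0,0,0,0,0,0,0,0,0,0,0,0,-5,0,0,0,-20,0]' --grip 0 --squeeze 30

```text
time: 4.75
position: [591.1, -309.4, 44.5]
eef_rot: [0.005, 0.107, 0.994, -0.001]
wrist_force: [-0.5, -0.0, -1.6]
width: 0.291
```

Run:
```python
from h import *
plan([520,330,230],184.5,n=7)
```

```text
pos [ 591.1 -309.4   44.5] yaw 167.7 tilt 0.53 D [-71.1 639.4 185.5] dyaw 16.8
[15.7, 46.9, -14.5, -1.3, 14.6, 47.2, -14.5, -1.3, 13.5, 47.5, -14.5, -1.3, 12.5, 47.8, -14.5, -1.3, 11.4, 48.1, -14.5, -1.3, 10.3, 48.4, -14.5, -1.3, 9.2, 48.6, -14.5, -1.3, 8.1, 48.8, -14.5, -1.3]
[7.0, 48.9, -14.5, -1.3, 5.9, 49.1, -14.5, -1.3, 4.8, 49.2, -14.5, -1.3, 3.7, 49.3, -14.5, -1.3, 2.6, 49.4, -14.5, -1.3, 0.0, 0.0, 0.0, 0.0, 0.0, 0.0, 0.0, 0.0, 0.0, 0.0, 0.0, 0.0]
```

Run:
```python
from h import *
f=np.load("top1.npz"); c,T=camT("top"); p=f["p"]; d=f["d"]
g=cv2.cvtColor(p,cv2.COLOR_RGB2GRAY); 
m=(p.max(-1)<100).astype(np.uint8); m[:, :120]=0; m[:,235:]=0; m[:175]=0; m[268:]=0
n,l,s,ce=cv2.connectedComponentsWithStats(m)
C=[]
for i in range(1,n):
    if s[i,4]<150: continue
    ys,xs=np.nonzero(l==i); pts=np.array([pix2plane(u,v,c,T,9)[:2] for u,v in zip(xs,ys)],np.float32); r=cv2.minAreaRect(pts)
    print(s[i],np.round(r[0],1),np.round(r[1],1),round(r[2],1),pts.mean(0).round(1)); C.append(pts.mean(0))
```

```text
[178 188  41  20 648] [600.5 179.6] [38.1 96.5] 4.1 [600.4 179.7]
[135 192  30  22 562] [592.4 293.8] [46.  68.2] 4.0 [592.4 293.9]
[187 224  29  29 711] [505.3 172.9] [62.5 62.6] 4.0 [505.1 172.9]
[137 228  32  30 705] [497.2 286.8] [66.5 72.7] 3.7 [497.  286.9]
```

servo_tool --targets '[0,0,-40,0,15,25,-40,-1,14,50,-20,-1.5,13,55,-10,-1.5,12,55,-10,-1.5,11,55,-10,-1.5,10,55,-10,-1.5,9,55,-10,-1.5]'

```text
time: 5.75
position: [551.8, 56.9, 199.2]
eef_rot: [0.004, 0.021, 1.0, -0.0]
wrist_force: [0.5, 0.7, -2.7]
width: 0.295
```

Run:
```python
from h import *
plan([545,375,240],184,n=7)
```

```text
pos [551.8  56.9 199.2] yaw 177.6 tilt 0.51 D [ -6.8 318.1  40.8] dyaw 6.4
[2.8, 45.4, -5.9, -0.9, 2.1, 45.4, -5.9, -0.9, 1.4, 45.4, -5.9, -0.9, 0.6, 45.4, -5.9, -0.9, -0.1, 45.4, -5.9, -0.9, -0.8, 45.4, -5.9, -0.9, -1.5, 45.4, -5.9, -0.9, 0.0, 0.0, 0.0, 0.0]
```

servo_tool --targets '[3,46,-6,-1,2,46,-6,-1,1.5,46,-6,-1,0.5,46,-6,-1,0,46,-6,-1,-1,44,-6,-1,-1.5,38,-5,-0.5,0,0,0,0]'

```text
time: 6.75
position: [538.1, 382.6, 242.9]
eef_rot: [0.004, -0.04, 0.999, 0.0]
wrist_force: [-0.2, 0.2, -2.8]
width: 0.292
```

Run:
```python
from h import *
s=robot.state(); print(s["joint_velocities"].round(3),s["position"])
p,d=optics.snapshot("wrist")
c,T=camT("wrist",s); np.savez("w2.npz",p=p,d=d,T=T); cv2.imwrite("pics/w2.png",p[...,::-1])
pt,dt=optics.snapshot("top"); cv2.imwrite("pics/top2.png",pt[...,::-1])
m=(p.max(-1)<90).astype(np.uint8); m[235:]=0
n,l,st,ce=cv2.connectedComponentsWithStats(m)
W=cloud(d,c,T)
for i in range(1,n):
    if st[i,4]<800: continue
    ys,xs=np.nonzero(l==i); pts=np.array([pix2plane(u,v,c,T,8.7)[:2] for u,v in zip(xs,ys)],np.float32); r=cv2.minAreaRect(pts)
    print(st[i],np.round(r[0],1),np.round(r[1],1),round(r[2],1),pts.mean(0).round(1), np.median(W[l==i][:,2]))
```

```text
[-0.015 -0.015 -0.031 -0.004 -0.011  0.005] [538.1429679  382.59800183 242.89286941]
[ 223    0   39   57 2184] [597.9 197. ] [44.3 58.7] 4.0 [597.7 196.4] 8.897032836867936
[ 295    0   61   42 2470] [502.9 181.5] [69.2 42.1] 4.5 [502.8 180.8] 8.93839577546089
[ 291   78   61   70 3116] [495.9 283.5] [73.2 81.7] 4.0 [495.7 282.7] 8.750787214367648
[ 222   81   44   63 2695] [591.  290.3] [52.8 73.9] 4.2 [590.9 289.4] 8.743552599058546
[  43  162   67   55 1706] [802.6 397. ] [73.6 71.3] 21.8 [796.8 397.1] 43.43954638419561
[  0 187  35  31 916] [891.3 430.9] [46.1 45.7] 82.9 [892.7 429.7] 119.86023272768844
[117 227 111   8 837] [682.5 452.4] [152.9  10.1] 4.8 [678.2 452.2] 308.80539257751775
[332 227 111   8 836] [387.5 427.8] [151.   10.1] 4.8 [391.7 428.3] 308.45099226036996
```

View pics/w2.png

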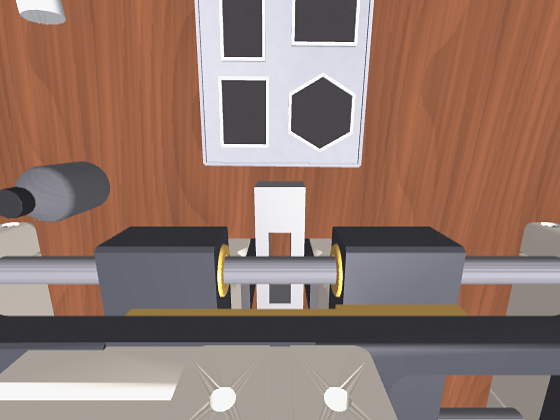

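Run:
```python
from h import *
plan([599.8,178.2,75],184.1,n=7)
```

```text
pos [538.2 380.1 242.7] yaw -175.5 tilt 0.43 D [  61.6 -201.9 -167.7] dyaw -0.4
[-6.3, -29.4, 24.0, 0.1, -6.4, -29.4, 24.0, 0.1, -6.4, -29.4, 24.0, 0.1, -6.4, -29.4, 24.0, 0.1, -6.4, -29.4, 24.0, 0.1, -6.5, -29.4, 24.0, 0.1, -6.5, -29.4, 24.0, 0.1, 0.0, 0.0, 0.0, 0.0]
```

servo_tool --targets '[-8,-38,30,0,-8,-38,30,0,-8,-38,30,0,-8,-38,30,0,-8,-34,28,0,-5,-15,15,0,0,-3,3,0,0,0,0,0]'

```text
time: 7.85
position: [600.8, 167.3, 75.0]
eef_rot: [0.004, -0.036, 0.999, 0.001]
wrist_force: [-0.2, -0.0, -2.4]
width: 0.292
```

Run:
```python
from h import *
plan([599.8,178.2,29],184.1,n=6)
```

```text
pos [600.8 167.3  75. ] yaw -175.9 tilt 0.52 D [ -1.   10.9 -46. ] dyaw -0.0
[0.1, 1.8, 7.7, 0.0, 0.1, 1.8, 7.7, 0.0, 0.1, 1.8, 7.7, 0.0, 0.1, 1.8, 7.7, 0.0, 0.1, 1.8, 7.7, 0.0, 0.1, 1.8, 7.7, 0.0, 0.0, 0.0, 0.0, 0.0, 0.0, 0.0, 0.0, 0.0]
```

servo_tool --targets '[0.2,4,8,0,0.2,4,8,0,0.2,2,8,0,0.2,0.5,8,0,0,0,7,0,0,0,4.5,0,0,0,0,0,0,0,0,0]'

```text
time: 8.85
position: [600.1, 181.9, 30.2]
eef_rot: [0.006, -0.038, 0.999, 0.001]
wrist_force: [0.0, 0.4, -2.5]
width: 0.294
```

Run:
```python
from h import *
plan([599.8,178.2,28.6],184.1,n=3)
```

```text
pos [600.1 181.9  30.2] yaw -175.7 tilt 0.69 D [-0.3 -3.7 -1.6] dyaw -0.2
[0.2, -1.2, 0.5, 0.1, 0.2, -1.2, 0.5, 0.1, 0.2, -1.2, 0.5, 0.1, 0.0, 0.0, 0.0, 0.0, 0.0, 0.0, 0.0, 0.0, 0.0, 0.0, 0.0, 0.0, 0.0, 0.0, 0.0, 0.0, 0.0, 0.0, 0.0, 0.0]
```

servo_tool --targets '[0,-2,0,0,0,-1,0,0,0,0,0.5,0,0,0,0.5,0,0,0,0.5,0,0,0,0.5,0,0,0,0,0,0,0,0,0]'

```text
time: 9.85
position: [600.9, 178.7, 29.2]
eef_rot: [0.007, -0.038, 0.999, 0.002]
wrist_force: [-0.8, -0.9, -2.2]
width: 0.292
```

servo_tool --targets '[0,0,0.5,0,0,0,0,0,0,0,0,0,0,0,0,0,0,0,-10,0,0,0,-30,0,0,0,-40,0,0,0,-30,0]' --grip 46

```text
time: 10.85
position: [598.9, 177.8, 141.6]
eef_rot: [0.005, -0.038, 0.999, 0.001]
wrist_force: [0.4, -0.5, 0.2]
width: 0.522
```

Run:
```python
from h import *
plan([582.7,-47.3,85],171,n=7)
```

```text
pos [598.9 177.8 141.6] yaw -175.6 tilt 0.62 D [ -16.2 -225.1  -56.6] dyaw -13.4
[4.8, -31.9, 8.0, 1.9, 3.8, -32.0, 8.0, 1.9, 2.7, -32.2, 8.0, 1.9, 1.6, -32.2, 8.0, 1.9, 0.6, -32.3, 8.0, 1.9, -0.5, -32.3, 8.0, 1.9, -1.6, -32.2, 8.0, 1.9, 0.0, 0.0, 0.0, 0.0]
```

servo_tool --targets '[5,-40,6,2.5,4,-40,8,2.5,2.5,-40,10,2.5,1,-40,10,2.5,0,-34,10,2,-0.5,-18,8,1,0,-5,4,0.2,0,0,0,0]' --grip 84

```text
time: 11.85
position: [586.5, -42.3, 93.0]
eef_rot: [0.012, 0.079, 0.997, 0.005]
wrist_force: [-1.2, -0.2, -0.2]
width: 0.958
```

Run:
```python
from h import *
plan([582.7,-47.3,24],171,n=6)
```

```text
pos [586.5 -42.3  93. ] yaw 170.9 tilt 1.49 D [ -3.8  -5.  -69. ] dyaw 0.1
[0.8, -1.1, 11.5, -0.0, 0.8, -1.1, 11.5, -0.0, 0.8, -1.1, 11.5, -0.0, 0.8, -1.1, 11.5, -0.0, 0.8, -1.1, 11.5, -0.0, 0.8, -1.1, 11.5, -0.0, 0.0, 0.0, 0.0, 0.0, 0.0, 0.0, 0.0, 0.0]
```

servo_tool --targets '[0.8,-1.2,12,0,0.8,-1.2,12,0,0.8,-1,12,0,0.5,-0.8,12,0,0.3,-0.3,10,0,0,0,6,0,0,0,2,0,0,0,0,0]'

```text
time: 12.85
position: [584.7, -43.4, 21.9]
eef_rot: [0.012, 0.077, 0.997, 0.005]
wrist_force: [0.1, 0.4, -0.6]
width: 0.957
```

Run:
```python
from h import *
plan([582.7,-47.3,24],171,n=3)
```

```text
pos [584.7 -43.4  21.9] yaw 171.2 tilt 1.46 D [-2.  -3.9  2.1] dyaw -0.2
[0.5, -1.4, -0.7, 0.1, 0.5, -1.4, -0.7, 0.1, 0.4, -1.4, -0.7, 0.1, 0.0, 0.0, 0.0, 0.0, 0.0, 0.0, 0.0, 0.0, 0.0, 0.0, 0.0, 0.0, 0.0, 0.0, 0.0, 0.0, 0.0, 0.0, 0.0, 0.0]
```

servo_tool --targets '[0.5,-2.5,0,0,0.5,-1,0,0,0,0,0,0,0,0,0,0,0,0,0,0,0,0,0,0,0,0,0,0,0,0,0,0]' --grip 0 --squeeze 40

```text
time: 13.85
position: [583.8, -46.9, 23.1]
eef_rot: [0.013, 0.077, 0.997, 0.005]
wrist_force: [0.5, -0.8, -0.2]
width: 0.568
```

Run:
```python
from h import *
plan([504.5,171.4,95],184.1,n=7)
```

```text
pos [583.8 -46.9  23.1] yaw 171.2 tilt 1.58 D [-79.3 218.3  71.9] dyaw 12.9
[15.7, 29.2, -10.3, -1.8, 14.8, 29.7, -10.3, -1.8, 13.8, 30.2, -10.3, -1.8, 12.8, 30.6, -10.3, -1.8, 11.8, 31.0, -10.3, -1.8, 10.8, 31.3, -10.3, -1.8, 9.8, 31.7, -10.3, -1.8, 0.0, 0.0, 0.0, 0.0]
```

servo_tool --targets '[0,0,-20,0,4,8,-30,-1,16,35,-12,-2.3,17,42,-8,-2.5,16,44,-2,-2.5,14,42,0,-2.5,12,30,0,-2,5,10,0,0]'

```text
time: 14.85
position: [501.6, 171.6, 91.5]
eef_rot: [0.007, -0.035, 0.999, 0.003]
wrist_force: [-0.2, -1.3, -4.4]
width: 0.57
```

Run:
```python
from h import *
print(robot.state()["joint_velocities"].round(2))
plan([504.5,171.4,33],184.1,n=6)
```

```text
[ 0.18 -0.02 -0.05  0.    0.01 -0.19]
pos [501.6 171.6  91.5] yaw -176.0 tilt 0.9 D [  2.9  -0.2 -58.5] dyaw 0.1
[-0.3, -0.1, 9.8, -0.0, -0.3, -0.1, 9.8, -0.0, -0.3, -0.1, 9.8, -0.0, -0.3, -0.1, 9.8, -0.0, -0.3, -0.1, 9.8, -0.0, -0.3, -0.1, 9.8, -0.0, 0.0, 0.0, 0.0, 0.0, 0.0, 0.0, 0.0, 0.0]
```

servo_tool --targets '[0,-2,11,0,0,-1,11,0,0,0,11,0,0,0,11,0,0,0,8,0,0,0,3,0,0,0,1,0,0,0,0,0]'

```text
time: 15.85
position: [502.0, 165.9, 31.3]
eef_rot: [0.006, -0.034, 0.999, 0.002]
wrist_force: [0.5, -0.5, -4.5]
width: 0.57
```

Run:
```python
from h import *
plan([504.5,171.4,31.2],184.1,n=6)
```

```text
pos [502.  165.9  31.3] yaw -176.2 tilt 0.68 D [ 2.5  5.5 -0.1] dyaw 0.3
[-0.5, 0.9, 0.0, -0.0, -0.5, 0.9, 0.0, -0.0, -0.5, 0.9, 0.0, -0.0, -0.5, 0.9, 0.0, -0.0, -0.5, 0.9, 0.0, -0.0, -0.5, 0.9, 0.0, -0.0, 0.0, 0.0, 0.0, 0.0, 0.0, 0.0, 0.0, 0.0]
```

servo_tool --targets '[-0.7,1.4,0,0,-0.7,1.4,0,0,-0.6,1.2,0,0,0,0.4,0,0,0,0,0.3,0,0,0,0.3,0,0,0,0,0,0,0,0,0]'

```text
time: 16.85
position: [504.2, 171.0, 31.0]
eef_rot: [0.006, -0.034, 0.999, 0.002]
wrist_force: [-0.0, 0.0, -3.1]
width: 0.571
```

Position is right and the force shows first contact; I release and rise.

servo_tool --targets '[0,0,0,0,0,0,0,0,0,0,0,0,0,0,0,0,0,0,-10,0,0,0,-30,0,0,0,-40,0,0,0,-20,0]' --grip 66

```text
time: 17.85
position: [503.5, 170.6, 135.3]
eef_rot: [0.006, -0.034, 0.999, 0.002]
wrist_force: [-0.2, -0.1, -0.1]
width: 0.755
```

Run:
```python
from h import *
plan([458.7,-65.1,85],170,n=7)
```

```text
pos [503.5 170.6 135.3] yaw -176.1 tilt 0.75 D [ -44.8 -235.7  -50.3] dyaw -13.9
[8.8, -33.2, 7.0, 2.0, 7.6, -33.5, 7.0, 2.0, 6.4, -33.7, 7.0, 2.0, 5.3, -33.9, 7.0, 2.0, 4.1, -34.1, 7.0, 2.0, 2.9, -34.2, 7.0, 2.0, 1.7, -34.3, 7.0, 2.0, 0.0, 0.0, 0.0, 0.0]
```

servo_tool --targets '[10,-42,5,2.5,9,-42,8,2.5,7,-42,9,2.5,5,-42,9,2.5,3,-38,9,2.2,1.5,-20,7,1.2,0.5,-6,3,0.3,0,0,0,0]'

```text
time: 18.85
position: [462.5, -64.6, 90.3]
eef_rot: [0.012, 0.088, 0.996, 0.006]
wrist_force: [0.7, -0.4, 0.3]
width: 0.75
```

Run:
```python
from h import *
print(robot.state()["joint_velocities"].round(2))
plan([458.7,-65.1,22],170,n=6)
```

```text
[-0.   -0.01  0.01  0.   -0.   -0.  ]
pos [462.5 -64.6  90.3] yaw 169.9 tilt 1.54 D [ -3.8  -0.5 -68.3] dyaw 0.1
[0.9, -0.3, 11.4, -0.0, 0.9, -0.3, 11.4, -0.0, 0.9, -0.3, 11.4, -0.0, 0.9, -0.3, 11.4, -0.0, 0.9, -0.3, 11.4, -0.0, 0.9, -0.3, 11.4, -0.0, 0.0, 0.0, 0.0, 0.0, 0.0, 0.0, 0.0, 0.0]
```

servo_tool --targets '[0.8,-0.3,11,0,0.8,-0.3,11,0,0.8,-0.3,11,0,0.8,-0.3,11,0,0.5,0,11,0,0,0,6,0,0,0,2,0,0,0,0,0]'

```text
time: 19.85
position: [460.8, -62.6, 22.7]
eef_rot: [0.012, 0.086, 0.996, 0.006]
wrist_force: [0.6, -0.5, -0.1]
width: 0.754
```

Run:
```python
from h import *
plan([458.7,-65.1,22],170,n=3)
```

```text
pos [460.8 -62.6  22.7] yaw 170.1 tilt 1.51 D [-2.1 -2.5 -0.7] dyaw -0.1
[0.6, -1.0, 0.2, 0.0, 0.6, -1.0, 0.2, 0.0, 0.6, -1.0, 0.2, 0.0, 0.0, 0.0, 0.0, 0.0, 0.0, 0.0, 0.0, 0.0, 0.0, 0.0, 0.0, 0.0, 0.0, 0.0, 0.0, 0.0, 0.0, 0.0, 0.0, 0.0]
```

servo_tool --targets '[0.7,-1.3,0,0,0.7,-1,0,0,0,0,0,0,0,0,0,0,0,0,0,0,0,0,0,0,0,0,0,0,0,0,0,0]' --grip 0 --squeeze 40

```text
time: 20.85
position: [459.5, -64.6, 23.6]
eef_rot: [0.013, 0.086, 0.996, 0.006]
wrist_force: [-0.3, 0.0, -0.3]
width: 0.382
```

Run:
```python
from h import *
# step-block centre is 7mm behind grip along its axis; tray y axis heading 94.1
g=np.array([591.7,292.2])+7*np.array([np.cos(np.radians(94.1)),np.sin(np.radians(94.1))]); print(g)
plan([*g,95],184.1,n=7)
```

```text
[591.19951789 299.18208548]
pos [459.5 -64.6  23.6] yaw 170.1 tilt 1.62 D [131.7 363.8  71.4] dyaw 14.0
[-8.6, 47.7, -8.0, -1.7, -10.1, 47.5, -8.0, -1.7, -11.5, 47.1, -8.0, -1.7, -13.0, 46.8, -8.0, -1.7, -14.4, 46.3, -8.0, -1.7, -15.8, 45.9, -8.0, -1.7, -17.2, 45.4, -8.0, -1.7, -18.6, 44.8, -8.0, -1.7]
```

servo_tool --targets '[0,0,-40,0,-4,20,-40,-1,-10,48,-25,-2,-12,50,-5,-2,-14,52,0,-2,-15,52,0,-2,-17,50,0,-2,-18,45,0,-1.5]'

```text
time: 21.85
position: [566.9, 249.7, 138.5]
eef_rot: [0.008, -0.023, 1.0, 0.004]
wrist_force: [0.5, 0.7, -3.6]
width: 0.385
```

Run:
```python
from h import *
print(robot.state()["joint_velocities"].round(2))
plan([591.2,299.2,75],184.1,n=6)
```

```text
[ 0.34  0.41  0.6   0.01 -0.21 -0.13]
pos [566.9 249.7 138.5] yaw -177.4 tilt 1.06 D [ 24.3  49.5 -63.5] dyaw 1.5
[-4.2, 8.0, 10.7, -0.2, -4.3, 7.9, 10.7, -0.2, -4.3, 7.9, 10.7, -0.2, -4.3, 7.9, 10.7, -0.2, -4.4, 7.9, 10.7, -0.2, -4.4, 7.9, 10.7, -0.2, 0.0, 0.0, 0.0, 0.0, 0.0, 0.0, 0.0, 0.0]
```

servo_tool --targets '[-4,10,10,-0.2,-4,10,12,-0.2,-4,8,12,-0.2,-4,6,12,-0.2,-2,4,8,-0.2,0,1,4,0,0,0,0,0,0,0,0,0]'

```text
time: 22.85
position: [583.1, 291.1, 74.7]
eef_rot: [0.006, -0.032, 0.999, 0.003]
wrist_force: [-0.0, 0.5, -4.4]
width: 0.384
```

Run:
```python
from h import *
print(robot.state()["joint_velocities"].round(2))
plan([591.2,299.2,33],184.1,n=6)
```

```text
[-0. -0. -0.  0.  0. -0.]
pos [583.1 291.1  74.7] yaw -176.4 tilt 0.75 D [  8.1   8.1 -41.7] dyaw 0.5
[-1.3, 1.2, 7.0, -0.1, -1.3, 1.2, 7.0, -0.1, -1.3, 1.2, 7.0, -0.1, -1.4, 1.2, 7.0, -0.1, -1.4, 1.2, 7.0, -0.1, -1.4, 1.2, 7.0, -0.1, 0.0, 0.0, 0.0, 0.0, 0.0, 0.0, 0.0, 0.0]
```

servo_tool --targets '[-3,3,4,-0.1,-3,2,7,-0.1,-1.5,1.5,8,-0.1,0,0.5,9,-0.1,0,0,8,0,0,0,3,0,0,0,0,0,0,0,0,0]'

```text
time: 23.85
position: [591.2, 299.3, 33.4]
eef_rot: [0.006, -0.035, 0.999, 0.003]
wrist_force: [0.5, 0.0, -3.1]
width: 0.385
```

Run:
```python
from h import *
plan([591.2,299.2,31],184.1,n=4)
```

```text
pos [591.2 299.3  33.4] yaw -175.9 tilt 0.78 D [-0.  -0.1 -2.4] dyaw 0.0
[0.0, -0.0, 0.6, -0.0, 0.0, -0.0, 0.6, -0.0, 0.0, -0.0, 0.6, -0.0, 0.0, -0.0, 0.6, -0.0, 0.0, 0.0, 0.0, 0.0, 0.0, 0.0, 0.0, 0.0, 0.0, 0.0, 0.0, 0.0, 0.0, 0.0, 0.0, 0.0]
```

servo_tool --targets '[0,0,0.5,0,0,0,0.5,0,0,0,0.5,0,0,0,0.3,0,0,0,0,0,0,0,0,0,0,0,0,0,0,0,0,0]'

```text
time: 24.85
position: [591.7, 299.6, 32.4]
eef_rot: [0.007, -0.035, 0.999, 0.003]
wrist_force: [0.9, 0.7, -2.7]
width: 0.384
```

servo_tool --targets '[0,0,0,0,0,0,0,0,0,0,0,0,0,0,0,0,0,0,-10,0,0,0,-30,0,0,0,-40,0,0,0,-20,0]' --grip 54

```text
time: 25.85
position: [590.8, 299.0, 137.2]
eef_rot: [0.007, -0.036, 0.999, 0.003]
wrist_force: [-0.7, -0.2, -0.4]
width: 0.617
```

Run:
```python
from h import *
plan([468.7,-250,130],191.5,n=7)
```

```text
pos [590.8 299.  137.2] yaw -175.9 tilt 0.9 D [-122.1 -549.    -7.2] dyaw 7.4
[14.7, -49.0, 0.2, -0.7, 15.2, -48.8, 0.2, -0.7, 15.8, -48.6, 0.2, -0.7, 16.4, -48.4, 0.2, -0.7, 16.9, -48.2, 0.2, -0.7, 17.5, -48.0, 0.2, -0.7, 18.1, -47.8, 0.2, -0.7, 18.6, -47.6, 0.2, -0.7]
[19.2, -47.4, 0.2, -0.7, 19.7, -47.2, 0.2, -0.7, 20.3, -46.9, 0.2, -0.7, 0.0, 0.0, 0.0, 0.0, 0.0, 0.0, 0.0, 0.0, 0.0, 0.0, 0.0, 0.0, 0.0, 0.0, 0.0, 0.0, 0.0, 0.0, 0.0, 0.0]
```

servo_tool --targets '[15,-48,0,-0.7,15,-50,0,-0.7,16,-50,0,-0.7,16,-50,0,-0.7,17,-50,0,-0.7,17,-50,0,-0.7,18,-50,0,-0.7,18,-50,0,-0.7]' --grip 82

```text
time: 26.85
position: [507.7, -118.8, 141.2]
eef_rot: [0.015, -0.09, 0.996, 0.005]
wrist_force: [0.1, -0.4, -1.0]
width: 0.941
```

Run:
```python
from h import *
print(robot.state()["joint_velocities"].round(2))
plan([468.7,-313.2,80],191.5,n=6)
```

```text
[-0.86  0.01  0.02 -0.03 -0.01  0.98]
pos [ 507.7 -118.8  141.2] yaw -169.7 tilt 1.79 D [ -39.  -194.4  -61.2] dyaw 1.2
[12.5, -30.8, 9.6, -0.2, 12.6, -30.7, 9.6, -0.2, 12.7, -30.7, 9.6, -0.2, 12.8, -30.6, 9.6, -0.2, 12.9, -30.6, 9.6, -0.2, 13.0, -30.6, 9.6, -0.2, 0.0, 0.0, 0.0, 0.0, 0.0, 0.0, 0.0, 0.0]
```

servo_tool --targets '[15,-44,4,0,15,-44,8,0,14,-40,10,0,13,-28,12,0,10,-14,12,0,5,-5,8,0,0,0,3,0,0,0,0,0]'

```text
time: 27.85
position: [469.6, -311.6, 84.6]
eef_rot: [0.019, -0.089, 0.996, 0.004]
wrist_force: [0.8, -0.2, 0.2]
width: 0.934
```

Run:
```python
from h import *
print(robot.state()["joint_velocities"].round(2))
plan([468.7,-313.2,22],191.5,n=6)
```

```text
[ 0.   -0.01  0.    0.    0.   -0.  ]
pos [ 469.6 -311.6   84.6] yaw -169.8 tilt 2.21 D [ -0.9  -1.6 -62.6] dyaw 1.3
[0.6, -0.3, 10.4, -0.2, 0.6, -0.3, 10.4, -0.2, 0.6, -0.3, 10.4, -0.2, 0.6, -0.3, 10.4, -0.2, 0.6, -0.3, 10.4, -0.2, 0.6, -0.3, 10.4, -0.2, 0.0, 0.0, 0.0, 0.0, 0.0, 0.0, 0.0, 0.0]
```

servo_tool --targets '[0.6,-0.3,10,-0.2,0.6,-0.3,10,-0.3,0.6,-0.3,10,-0.3,0.6,-0.3,10,-0.3,0.6,-0.3,10,-0.2,0.4,0,6,0,0,0,2,0,0,0,0,0]'

```text
time: 28.85
position: [469.7, -311.7, 22.6]
eef_rot: [0.019, -0.103, 0.995, 0.003]
wrist_force: [-0.5, 0.2, 0.3]
width: 0.934
```

Run:
```python
from h import *
plan([468.7,-313.2,22],191.5,n=3)
```

```text
pos [ 469.7 -311.7   22.6] yaw -168.2 tilt 2.22 D [-1.  -1.5 -0.6] dyaw -0.3
[0.4, -0.4, 0.2, 0.1, 0.4, -0.4, 0.2, 0.1, 0.4, -0.4, 0.2, 0.1, 0.0, 0.0, 0.0, 0.0, 0.0, 0.0, 0.0, 0.0, 0.0, 0.0, 0.0, 0.0, 0.0, 0.0, 0.0, 0.0, 0.0, 0.0, 0.0, 0.0]
```

servo_tool --targets '[0.5,-0.7,0,0,0.3,-0.3,0,0,0,0,0,0,0,0,0,0,0,0,0,0,0,0,0,0,0,0,0,0,0,0,0,0]' --grip 0 --squeeze 40

```text
time: 29.85
position: [469.6, -313.2, 23.5]
eef_rot: [0.02, -0.103, 0.995, 0.003]
wrist_force: [-0.8, -0.5, -0.4]
width: 0.572
```

Run:
```python
from h import *
plan([496.5,285.2,110],184.1,n=7)
```

```text
pos [ 469.6 -313.2   23.5] yaw -168.2 tilt 2.3 D [ 26.9 598.4  86.5] dyaw -7.7
[-12.7, 48.4, -6.6, 0.6, -12.1, 48.5, -6.6, 0.6, -11.6, 48.6, -6.6, 0.6, -11.0, 48.8, -6.6, 0.6, -10.5, 48.9, -6.6, 0.6, -9.9, 49.0, -6.6, 0.6, -9.4, 49.1, -6.6, 0.6, -8.8, 49.2, -6.6, 0.6]
[-8.3, 49.3, -6.6, 0.6, -7.7, 49.4, -6.6, 0.6, -7.2, 49.5, -6.6, 0.6, -6.6, 49.6, -6.6, 0.6, 0.0, 0.0, 0.0, 0.0, 0.0, 0.0, 0.0, 0.0, 0.0, 0.0, 0.0, 0.0, 0.0, 0.0, 0.0, 0.0]
```

servo_tool --targets '[0,0,-40,0,-3,12,-45,0.3,-12,46,-15,0.7,-12,50,0,0.7,-11,50,0,0.7,-11,50,0,0.7,-10,50,0,0.7,-10,50,0,0.7]'

```text
time: 30.85
position: [480.4, 7.8, 129.2]
eef_rot: [0.018, -0.058, 0.998, 0.005]
wrist_force: [1.2, -0.0, -2.2]
width: 0.567
```

Run:
```python
from h import *
print(robot.state()["joint_velocities"].round(2))
plan([496.5,285.2,100],184.1,n=6)
```

```text
[ 0.89  0.    0.    0.05  0.   -1.02]
pos [480.4   7.8 129.2] yaw -173.3 tilt 2.19 D [ 16.1 277.4 -29.2] dyaw -2.6
[-7.9, 45.6, 5.6, 0.4, -7.5, 45.6, 5.6, 0.4, -7.2, 45.7, 5.6, 0.4, -6.8, 45.7, 5.6, 0.4, -6.5, 45.8, 5.6, 0.4, -6.1, 45.8, 5.6, 0.4, 0.0, 0.0, 0.0, 0.0, 0.0, 0.0, 0.0, 0.0]
```

servo_tool --targets '[-8,48,0,0.5,-8,48,0,0.5,-8,48,0,0.5,-7,46,4,0.4,-6,40,8,0.4,-5,22,8,0.3,-2,8,4,0,0,0,0,0]'

```text
time: 31.85
position: [496.6, 281.8, 107.1]
eef_rot: [0.017, -0.037, 0.999, 0.005]
wrist_force: [0.1, 0.0, -2.4]
width: 0.564
```

Run:
```python
from h import *
print(robot.state()["joint_velocities"].round(2))
plan([496.5,285.2,34],184.1,n=6)
```

```text
[-0.01 -0.   -0.01 -0.   -0.    0.  ]
pos [496.6 281.8 107.1] yaw -175.8 tilt 2.01 D [ -0.1   3.4 -73.1] dyaw -0.1
[0.4, 0.5, 12.2, 0.0, 0.4, 0.5, 12.2, 0.0, 0.4, 0.5, 12.2, 0.0, 0.4, 0.5, 12.2, 0.0, 0.4, 0.5, 12.2, 0.0, 0.4, 0.5, 12.2, 0.0, 0.0, 0.0, 0.0, 0.0, 0.0, 0.0, 0.0, 0.0]
```

servo_tool --targets '[0.4,0.5,12,0,0.4,0.5,12,0,0.4,0.5,12,0,0.4,0.4,12,0,0.4,0.4,12,0,0.2,0.2,6,0,0,0,2,0,0,0,0,0]'

```text
time: 32.85
position: [496.3, 281.9, 34.1]
eef_rot: [0.016, -0.035, 0.999, 0.005]
wrist_force: [-0.6, -0.0, -1.5]
width: 0.566
```

Run:
```python
from h import *
plan([496.5,285.2,31.5],184.1,n=4)
```

```text
pos [496.3 281.9  34.1] yaw -176.0 tilt 1.94 D [ 0.2  3.3 -2.6] dyaw 0.1
[-0.1, 0.8, 0.7, -0.0, -0.1, 0.8, 0.7, -0.0, -0.1, 0.8, 0.7, -0.0, -0.1, 0.8, 0.7, -0.0, 0.0, 0.0, 0.0, 0.0, 0.0, 0.0, 0.0, 0.0, 0.0, 0.0, 0.0, 0.0, 0.0, 0.0, 0.0, 0.0]
```

servo_tool --targets '[0,1,0,0,0,1,0.5,0,0,0.6,0.6,0,0,0,0.6,0,0,0,0.4,0,0,0,0,0,0,0,0,0,0,0,0,0]'

```text
time: 33.85
position: [496.7, 285.3, 33.2]
eef_rot: [0.017, -0.035, 0.999, 0.006]
wrist_force: [0.4, 0.4, -2.4]
width: 0.57
```

servo_tool --targets '[0,0,0,0,0,0,0,0,0,0,0,0,0,0,0,0,0,0,-10,0,0,0,-30,0,0,0,-40,0,0,0,-20,0]' --grip 66

```text
time: 34.85
position: [493.2, 283.8, 137.0]
eef_rot: [0.017, -0.036, 0.999, 0.005]
wrist_force: [0.0, 1.3, -1.0]
width: 0.753
```

servo_tool --targets '[0,-5,-20,0,0,-30,-20,0,0,-50,-10,0,0,-50,0,0,0,-50,0,0,0,-40,0,0,0,-20,0,0,0,0,0,0]'

```text
time: 35.85
position: [510.5, 32.9, 195.4]
eef_rot: [0.022, -0.037, 0.999, 0.008]
wrist_force: [-0.1, -0.3, -0.3]
width: 0.754
```

Run:
```python
from h import *
p,d=optics.snapshot("top"); cv2.imwrite("pics/top3.png",cv2.resize(p[150:300,100:460][...,::-1],None,fx=2.2,fy=2.2,interpolation=cv2.INTER_CUBIC)); np.savez("top3.npz",p=p,d=d)
ps,ds=optics.snapshot("scene"); cv2.imwrite("pics/scene3.png",ps[...,::-1])
c,T=camT("top")
for n,a,z in [("strap",(600,180),31),("nut",(497,287),37),("vblock",(505,173),47),("step",(592,294),51)]:
    r,pts=topfit(d,c,T,a,z,tol=3.5,rad=52); print(n,r, hexfit(pts) if n=="nut" else "")
r,pts=topfit(d,c,T,(592,294),21,tol=2.5,rad=45); print("step low",r)
```

```text
strap {'n': 119, 'cen': array([598.3, 198.2]), 'size': array([26.3, 47.2]), 'ang': 4.2, 'mean': array([601.4, 205.2], dtype=float32), 'z': 30.8} h.py:37: RuntimeWarning: Mean of empty slice.
  return dict(n=len(pts),cen=np.round(r[0],1),size=np.round(r[1],1),ang=round(r[2],1),mean=pts.mean(0).round(1),z=float(np.median(W[m>0][:,2]).round(1))),pts
  ret = um.true_divide(
  return _methods._mean(a, axis=axis, dtype=dtype,
  ret = ret.dtype.type(ret / rcount)
Traceback (most recent call last):
  File "h.py", line 44, in hexfit
    n=np.array([np.cos(np.radians(a+60*k)),np.sin(np.radians(a+60*k))]); q=pts@n; w+=q.max()-q.min()
                                                                                     ~~~~~^^
ValueError: zero-size array to reduction operation maximum which has no identity
```

View pics/top3.png

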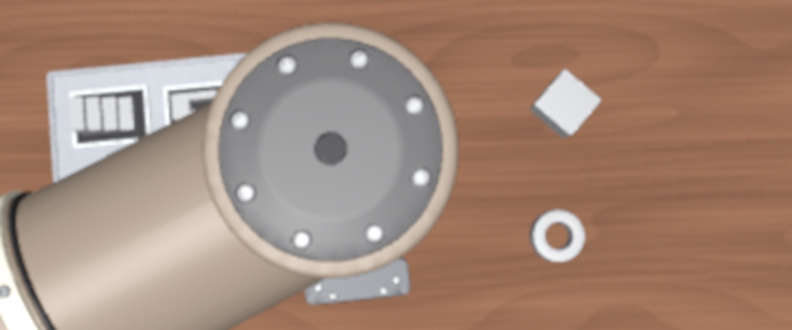

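View pics/scene3.png

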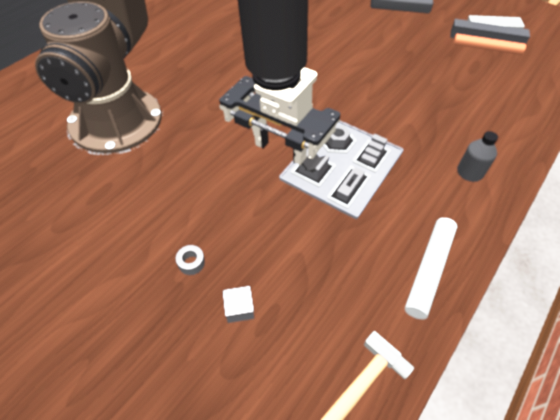

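The arm hides most of the tray in the top view. In the scene view all four parts sit in the recesses. I'll move aside for a clean check.

servo_tool --targets '[0,-30,-10,0,5,-50,-10,0,5,-55,-10,0,5,-55,-10,0,5,-55,-10,0,5,-50,0,0,0,-25,0,0,0,0,0,0]'

```text
time: 36.95
position: [513.2, -289.5, 242.6]
eef_rot: [0.024, -0.044, 0.999, 0.008]
wrist_force: [-0.5, 0.0, -1.1]
width: 0.751
```

Run:
```python
from h import *
p,d=optics.snapshot("top"); cv2.imwrite("pics/top4.png",cv2.resize(p[150:300,100:460][...,::-1],None,fx=2.2,fy=2.2,interpolation=cv2.INTER_CUBIC)); np.savez("top4.npz",p=p,d=d)
c,T=camT("top")
for n,a,z in [("strap",(600,180),31),("nut",(497,287),37),("vblock",(505,173),47),("step",(592,294),51),("plain",(589,-195),39.5),("collar",(450,-181),29.5)]:
    try:
        r,pts=topfit(d,c,T,a,z,tol=3.5,rad=52); print(n,r, hexfit(pts) if n=="nut" else "")
    except Exception as e: print(n,"fail")
for z in (21,31,41): 
    r,pts=topfit(d,c,T,(592,294),z,tol=3,rad=45); print("step",z,r)
```

```text
strap {'n': 313, 'cen': array([599.6, 179.6]), 'size': array([26.6, 84.5]), 'ang': 4.0, 'mean': array([599.7, 178.6], dtype=float32), 'z': 31.2} 
nut {'n': 288, 'cen': array([495.7, 285.3]), 'size': array([50. , 54.9]), 'ang': 61.3, 'mean': array([495.6, 285.8], dtype=float32), 'z': 36.9} (np.float64(50.41099136693693), np.float64(2.0), array([495.45895928, 285.42167207]))
vblock {'n': 210, 'cen': array([503. , 170.9]), 'size': array([49.9, 49.7]), 'ang': 3.7, 'mean': array([503. , 170.9], dtype=float32), 'z': 46.4} 
step {'n': 97, 'cen': array([589. , 314.4]), 'size': array([33.9, 14.9]), 'ang': 4.5, 'mean': array([589. , 314.1], dtype=float32), 'z': 51.0} 
plain {'n': 0, 'cen': array([0., 0.]), 'size': array([0., 0.]), 'ang': 0.0, 'mean': array([nan, nan], dtype=float32), 'z': nan} 
collar {'n': 0, 'cen': array([0., 0.]), 'size': array([0., 0.]), 'ang': 0.0, 'mean': array([nan, nan], dtype=float32), 'z': nan} 
step 21 {'n': 100, 'cen': array([590.7, 287.2]), 'size': array([33.2, 44. ]), 'ang': 4.5, 'mean': array([591.1, 274.2], dtype=float32), 'z': 20.8}
step 31 {'n': 94, 'cen': array([589.9, 297.8]), 'size': array([32.9, 37.5]), 'ang': 4.1, 'mean': array([590.6, 287.9], dtype=float32), 'z': 30.7}
step 41 {'n': 99, 'cen': array([590.1, 300.8]), 'size': array([34.4, 16. ]), 'ang': 4.5, 'mean': array([590.4, 301. ], dtype=float32), 'z': 40.8}h.py:37: RuntimeWarning: Mean of empty slice.
  return dict(n=len(pts),cen=np.round(r[0],1),size=np.round(r[1],1),ang=round(r[2],1),mean=pts.mean(0).round(1),z=float(np.median(W[m>0][:,2]).round(1))),pts
  ret = um.true_divide(
  return _methods._mean(a, axis=axis, dtype=dtype,
  ret = ret.dtype.type(ret / rcount)
```

View pics/top4.png

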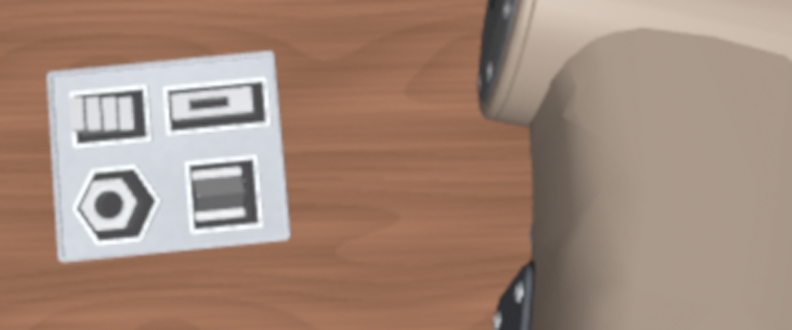

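Run:
```python
from h import *
c,T=camT("top"); d=np.load("top3.npz")["d"]
for n,a,z in [("plain",(589,-195),39.5),("collar",(450,-181),29.5)]:
    print(n,topfit(d,c,T,a,z)[0])
s=robot.state(); print(s["wrist_force"].round(1),s["joint_velocities"].round(3)); print(robot.job_done())
```

```text
plain {'n': 460, 'cen': array([ 589.5, -195.4]), 'size': array([50. , 50.6]), 'ang': 47.5, 'mean': array([ 589.1, -195.1], dtype=float32), 'z': 39.1}
collar {'n': 284, 'cen': array([ 450.3, -181.1]), 'size': array([52.3, 50.6]), 'ang': 88.3, 'mean': array([ 449.9, -181. ], dtype=float32), 'z': 29.1}
[-0.1  0.5 -1.2] [ 0.023 -0.016 -0.017 -0.003  0.001 -0.007]
the job is handed in; nothing more can be done
None
```

The strap clamp, V-block, step block and nut are each in their own recess of the tray. I handed the job in at about 37 s of the 90 s; it reports no verdict.

**Parts:** In the last top view, every part is within about 3 mm of its recess centre and within about 2° of the tray's direction. The tops read 30.8–51.0 mm above the bench, as they should for parts lying flat on the floor. The readings include the camera's roughly 1 mm upward bias.

**Plain block and collar:** Both measured within 0.3 mm of where they started. The arm hid them in the last picture, so this comes from the one before it, after all four parts had been placed; the arm only moved clear, high above the bench, after that.

**What disagreed:** The top and wrist cameras differed by about 3 mm in y, so I worked to the average of the two. The tool also drifted to as much as 2.3° of tilt as the moves went on. The parts still read level in the last top view.

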